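# Set a worn regulating valve one and a half turns off its seat

### The arm

A 6-joint arm with a two-finger parallel gripper is mounted at the origin on a cart in front of the work surface, level with it; the furniture and walls round the work are solid. World frame = base frame: x ahead of the robot, y to its left, z up, the work surface at z = 0. Lengths are in mm, angles in rad, forces in N, time in s.
With the tool pointing down it reaches from about 325 to 900 mm from the base axis. Payload 6.1 kg.
Tool frame: the origin (TCP) lies between the finger pads; the fingertips stand 17 mm ahead of it and the grasp point (between the pads) lies 2 mm behind it; z points along the fingers, y is the line along which they close (so a half turn about z gives the same grasp; the last joint's range is limited). The gripper opens to 85 mm and grips with 20 to 120 N. Pads are 22 mm wide; open, the fingers measure 114 mm over their backs; the gripper's body (76 mm by 85 mm) begins 54 mm behind the grasp point. The pads swing forward as they close: fully open they stand 13 mm farther back than shut.
Start: joints at [1.125, 0.22, 1.526, -0, 1.395, -0.126], TCP at [196.484, 593.304, 248.3] pointing down, gripper open.
Joint ranges: [-2.98, 2.98], [-0.91, 2.08], [0.09, 2.57], [-1.24, 4.39], [0.2, 2.65], [-2.68, 2.68]. Speed limits (rad/s): [2.57, 2.57, 3.01, 3.14, 3.14, 3.14].

### API

Orientations are given as a unit quaternion [w, x, y, z].
In Python, from station import bot, snapshot gives the robot as it stands. The module is installed in compiled form; this text tells all that it offers.
- The arm moves only by the tool play_rows, never from a script. Its argument "motion" is a list of rows, each an object with "slide": the shift along the tool's x, y, z in shares of 1000 mm (1.0 is 1000 mm), a list of three; "turn": the turn, a rotation vector about the tool's x, y, z in fractions of the full range, 1 being 90 degrees, a list of three; "claw": the opening, from 0 (shut) to 1 (fully open). A call has 1 to 10 rows; each row is the pose to reach, as a shift and turn from the pose commanded when the call began, along the tool's axes at that moment; what a row does not reach only later rows make up. A row lasts 1/12 s, in which the tool goes at most 41.7 mm and 7.16 degrees, less where a joint would pass 70% of its speed; a pose out of reach is approached as far as the arm can. No shift or turn number may pass 1 either way. A call with a gripper value outside its range is refused whole. The fingers move at their own pace and stop on an object; "squeeze" is the grip in N (left out, the last holds). Time passes only in rows, so rows that repeat a pose let the fingers close. It gives the time, the measured TCP pose, the force, the opening and the grip force at its end, in the units of the state.
- bot.sense(): the state, without advancing time (a new reading comes with each control period).
- snapshot(name): name is "scene" or "top"; returns a dict with "image" (420x560x3 uint8, red, green, blue), "intrinsics" (3x3 intrinsics, pixels), "view" (4x4, takes a point from world to camera coordinates). Camera axes: x right, y up, looking along -z (the intrinsics and any distortion apply to the point x, -y, -z); pixel columns grow to the right and rows downward; lengths in mm; the calibration is good to about 2 mm. A picture is of the moment at which its call begins. There is no depth.
- bot.sign_off(): hands the job in; it is judged then, once.
The state is a dict: "t": time; "joint_pos": joint angles; "qd": joint speeds; "joint_torque": joint torques, N m; "tcp_pos": TCP position; "orientation": TCP orientation; "force": force on the tool from outside, world axes, zero at the start; "wrist_torque": the same for the moment, N m; "width": finger opening in mm; "grip_force": force on a finger pad.
Only numpy, scipy, OpenCV 4.12 (cv2) and the standard library are available. Lean on these libraries where they do the work, as an engineer would, in place of code of your own. Each camera call takes 0.05 s, during which the arm holds its last target. There are 200 camera calls.

### The job

Set the permeameter's regulating valve: turn its handwheel clockwise until the valve just comes home on its rubber seat, without forcing it, then open it one and a half turns off the seat and let go. The wheel is worn loose on its spindle, so its play does not count: count only the turning that really moves the spindle. Leave the small things lying round the valve where they are.

Things in the scene. Friction and masses are not known exactly. Their poses are not given: they have to be found in the camera images.
- feed_valve: Valve unit, fixed to the worktop: a brass screw-down valve in a horizontal steel pipe held by two grey clamps on a grey base plate 150 x 250 x 10 mm, hose barb at its +y end, round gauge at its -y side. Origin: centre of the plate's underside; x across, y along the pipe, z up through the spindle. Of the whole unit only the crank handle stands higher than 145 mm above the worktop.
- wheel_axis (a point): On the upright turning axis of the grey three-spoke handwheel, at mid height of its rim; it stays put as the wheel turns. Rim 124 mm over all, a round bar 12 mm thick (top 6 mm above this point); hub and spokes lie lower than the rim's top. Seen from above, clockwise closes the valve, counterclockwise opens it. z up.
- wheel_hub (a point): Middle of the wheel's hub, on the axis. The worn hub swings loose on the spindle by part of a turn (under half a turn): after each reversal the handle moves freely, against under 1 N, until the hub takes the spindle along; that takes a steady 6 to 9 N at the handle, felt during and just after a short move. At the start the wheel is anywhere in its play.
- crank_handle: The wheel's black upright handle, a round grip 18 mm in diameter and 50 mm tall, free to revolve on its stud, so fingers can hold it without turning as they carry it round. Origin: middle of the grip, on its centre line, always 52 mm from the wheel's axis and 34 mm above point wheel_axis; its lower end is 3 mm above the rim's top. z up; its x and y turn with it.
- valve_lift (a joint): Lift of the valve disc, hidden in the body, off its seat, in m: 0 closed, 0.0005 per whole turn of the spindle counterclockwise. It follows the spindle, not the loose wheel. At the start 0.1 to 0.6 turn, so home is less than one turn of the handle away. The reading scatters by about 0.4 mm, nearly a turn: too coarse to set the valve by.
- seat_squeeze (a joint): Squeeze of the closed valve's rubber facing, in m: 0.00008 per rad driven on past home. At home the force needed at the handle jumps from 6 to 9 N to about 12 N, then climbs about 1.6 N per further 0.1 rad; 0.45 rad past home (about 19 N) counts as forced. It springs back when the wheel is let go or turned back. The reading scatters far too much to be of use.
- hex_key: Bystander: a black hexagon key, 93 x 33 x 6 mm, lying loose in front of the base plate. Origin: underside, centre.
- cutting_ring: Bystander: a steel specimen ring filled with soil, a disc 64 mm in diameter and 29 mm tall, standing loose behind the base plate. Origin: centre of the underside.
- porous_stone: Bystander: a sintered porous disc, 62 mm in diameter and 10 mm thick, lying loose behind the base plate. Origin: centre of the underside.

How it is judged:
By the outcome, as a careful person would: the job done as asked, in the order asked, and still so for the second after the job is handed in, with the robot touching nothing.
It also fails if it takes over 67 s, if anything falls off the work surface, if the arm or the gripper's body presses on something with over 40 N, if the wrist force passes 120 N, or if a joint passes its speed limit or range.

## Working session

There is one attempt and no reset: what is moved stays moved. The work goes in short steps, Python scripts to look and compute and a tool call to move; the robot and the scene stay as the last step left them, time stands still between calls to the robot, and variables do not carry over. Pictures are saved under pics/ and viewed, at most 10 in all, crops included, and the job is handed in when it is done.

Besides the shell and the picture viewer there is one more tool, called after "Request:" as name(argument=value, ...), one argument or row to a line, values as JSON. play_rows: Moves the arm, as the interface text tells. Its arguments: {"type":"object","properties":{"motion":{"type":"array"},"squeeze":{"type":"number"}},"required":["motion"]}

```bash
mkdir -p pics
python3 - <<'E'
from station import bot,snapshot
import cv2,numpy as np
np.set_printoptions(suppress=True,precision=3)
for n in("top","scene"):
    s=snapshot(n);cv2.imwrite(f"pics/{n}0.png",s["image"][:,:,::-1]);print(s["intrinsics"],s["view"],[k for k in s])
print(bot.sense())
E
```

```text
[[415.149   0.    283.249]
 [  0.    415.149 203.658]
 [  0.      0.      1.   ]] [[  -0.001   -1.       0.002   31.52 ]
 [   0.997   -0.001    0.073 -592.514]
 [  -0.073    0.002    0.997 -924.072]
 [   0.       0.       0.       1.   ]] ['image', 'intrinsics', 'view']
[[467.747   0.    280.563]
 [  0.    467.747 196.882]
 [  0.      0.      1.   ]] [[   0.559   -0.829   -0.008 -293.675]
 [   0.503    0.331    0.799 -402.366]
 [  -0.66    -0.451    0.602 -548.834]
 [   0.       0.       0.       1.   ]] ['image', 'intrinsics', 'view']
{'t': 0.1, 'joint_pos': array([ 1.125,  0.221,  1.528,  0.   ,  1.395, -0.126]), 'qd': array([ 0.001, -0.001, -0.003,  0.001,  0.001, -0.001]), 'joint_torque': array([ -0.001, -49.825, -39.055,  -0.   ,   0.006,  -0.   ]), 'tcp_pos': array([196.261, 592.843, 247.297]), 'orientation': array([-0.   ,  0.159,  0.987, -0.001]), 'force': array([-0.314,  0.305,  0.501]), 'wrist_torque': array([-0.05 , -0.042,  0.018]), 'grip_force': 0.0, 'width': 85.2669693533593}
```

View pics/top0.png

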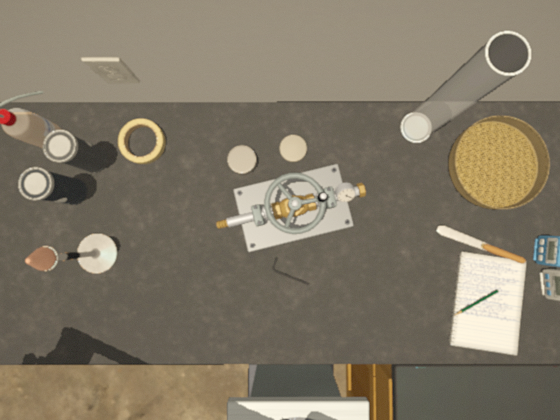

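View pics/scene0.png

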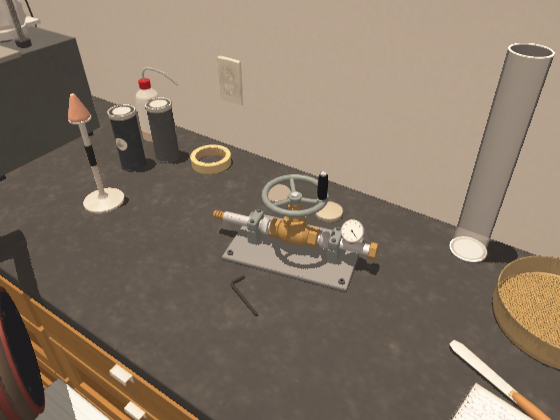

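The top view shows the wheel centred near (296,203), the handle near (323,196), the hex key at (290,273) and the discs at (242,159) and (293,148). In the scene view the wheel is near (295,195) and the handle near (323,186). I'll enlarge both to measure.

Run:
```python
import cv2,numpy as np
a=cv2.imread("pics/top0.png")[155:255,230:370];b=cv2.imread("pics/scene0.png")[155:255,230:370]
f=lambda i:cv2.resize(i,None,fx=5.6,fy=5.6,interpolation=cv2.INTER_CUBIC)
a,b=f(a),f(b)
for i in(a,b):
  for k in range(10):
    cv2.putText(i,str(155+10*k),(0,56*k+5),0,.4,(0,255,255));cv2.line(i,(25,56*k),(32,56*k),(0,255,255))
  for k in range(1,14):
    cv2.putText(i,str(230+10*k),(56*k-12,555),0,.4,(0,255,255));cv2.line(i,(56*k,535),(56*k,542),(0,255,255))
cv2.imwrite("pics/c1.png",a);cv2.imwrite("pics/c2.png",b)
```

```text
(no output)
```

View pics/c1.png

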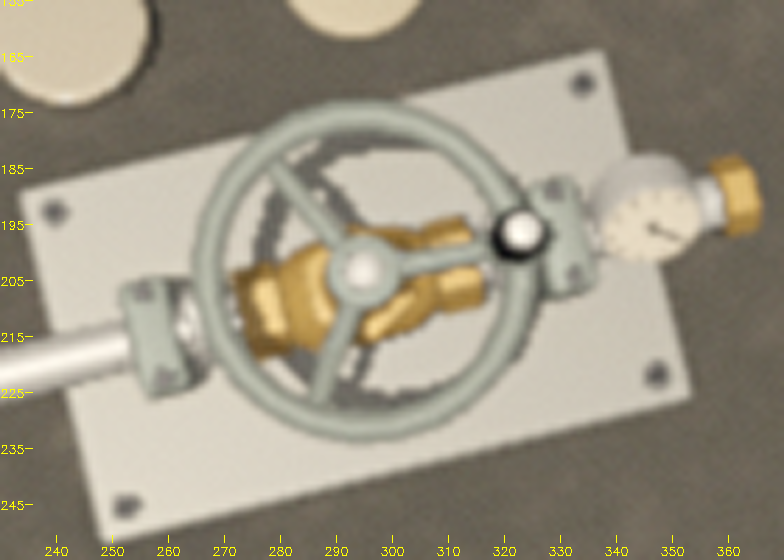

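View pics/c2.png

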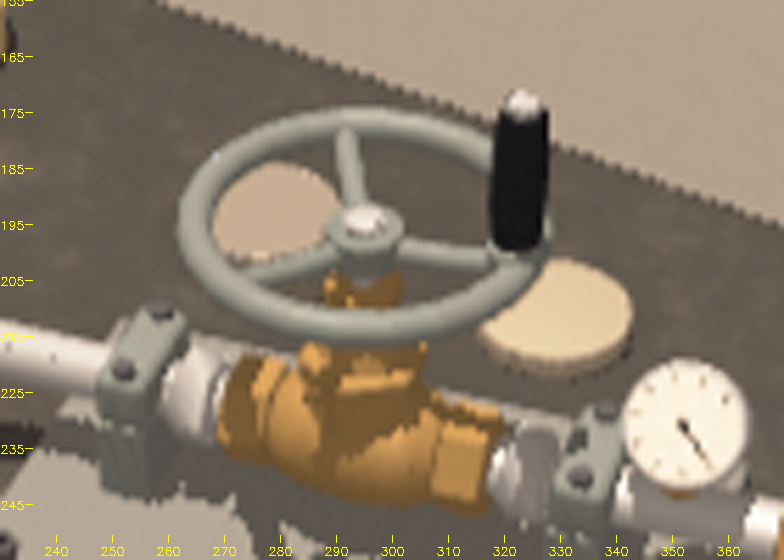

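Top crop: the rim's outer bounds are columns 264.5–327 and rows 172.5–234, with the handle cap at (322.7,196.4). Scene crop: the rim's bounds are columns 261.8–328.2 and rows 173.8–217, and the black grip runs from (323.6,175) down to (322.3,199). I'll fit the centre and handle angle.

```bash
cat > h.py <<'E'
import cv2,numpy as np
from station import bot,snapshot
from scipy.optimize import least_squares
np.set_printoptions(suppress=True,precision=2)
def proj(s,P):
    P=np.atleast_2d(P);c=P@s["view"][:3,:3].T+s["view"][:3,3]
    K=s["intrinsics"];d=-c[:,2]
    return np.c_[K[0,0]*c[:,0]/d+K[0,2],-K[1,1]*c[:,1]/d+K[1,2]],d
def onz(s,uv,z):
    K=s["intrinsics"];R=s["view"][:3,:3];t=s["view"][:3,3]
    r=R.T@np.array([(uv[0]-K[0,2])/K[0,0],-(uv[1]-K[1,2])/K[1,1],-1]);o=-R.T@t
    return o+r*(z-o[2])/r[2]
E
python3 - <<'E'
from h import *
T,S=snapshot("top"),snapshot("scene")
a=np.linspace(0,2*np.pi,361);C=np.c_[np.cos(a),np.sin(a),0*a]*56
f=lambda x,y,ox,oy:np.array([ox-.5+(x+.5)/5.6,oy-.5+(y+.5)/5.6])
def bb(s,c):
    p,d=proj(s,c+C);e=6*s["intrinsics"][0,0]/d.mean()
    return np.r_[p.min(0)-e,p.max(0)+e]
bT=np.r_[f(193,98,230,155),f(543,442,230,155)];bS=np.r_[f(178,105,230,155),f(550,347,230,155)]
hT=f(519,232,230,155);hl=f(517,246,230,155);hu=f(524,112,230,155)
def res(q):
    c=q[:3];h=c+[52*np.cos(q[3]),52*np.sin(q[3]),0]
    return np.r_[bb(T,c)-bT,bb(S,c)-bS,proj(T,h+[0,0,62])[0][0]-hT,proj(S,h+[0,0,9])[0][0]-hl,proj(S,h+[0,0,59])[0][0]-hu]
r=least_squares(res,[590,0,135,-1.5]);print(r.x,r.fun)
c=r.x[:3];print("handle",c+[52*np.cos(r.x[3]),52*np.sin(r.x[3]),34])
pc=[onz(T,f(*p,230,155),10) for p in((20,192),(603,50),(692,398),(105,545))];print(np.array(pc),np.mean(pc,0))
for uv in((242,159),(293,148)):print(onz(T,uv,20))
print(onz(T,(290,273),3))
E
```

```text
[586.32   8.11 136.94  -1.43] [-0.33 -0.33 -0.82  0.1  -0.41  0.48  0.96  0.46  1.22 -0.07 -0.42 -0.73
 -0.38 -0.03]
handle [593.85 -43.34 170.94]
[[ 627.77  146.55   10.  ]
 [ 686.74  -94.74   10.  ]
 [ 542.54 -129.73   10.  ]
 [ 482.88  110.77   10.  ]] [584.98   8.21  10.  ]
[695.71 125.57  20.  ]
[721.22   8.23  20.  ]
[434.34  15.52   3.  ]
```

The fit is consistent: the wheel axis is at (586,8,137), which agrees with the plate centre to within 1–2 mm, and the handle is at (594,-43,171). I'll approach above the handle and turn the tool by -18.3° so its axes line up with the world.

Units first: shifts go in shares of 1000 mm and turns go in shares of 90 degrees. So -577 mm / 1000 = -0.577, -479 mm / 1000 = -0.479, -18.3 degrees / 90 = -0.2033.

Request:
play_rows(
  motion=[
    {"slide": [-0.577,-0.479,0],"turn": [0,0,-0.2033],"claw": 0.7},
    {"slide": [-0.577,-0.479,0],"turn": [0,0,-0.2033],"claw": 0.7},
    {"slide": [-0.577,-0.479,0],"turn": [0,0,-0.2033],"claw": 0.7},
    {"slide": [-0.577,-0.479,0],"turn": [0,0,-0.2033],"claw": 0.7},
    {"slide": [-0.577,-0.479,0],"turn": [0,0,-0.2033],"claw": 0.7},
    {"slide": [-0.577,-0.479,0],"turn": [0,0,-0.2033],"claw": 0.7},
    {"slide": [-0.577,-0.479,0],"turn": [0,0,-0.2033],"claw": 0.7},
    {"slide": [-0.577,-0.479,0],"turn": [0,0,-0.2033],"claw": 0.7},
    {"slide": [-0.577,-0.479,0],"turn": [0,0,-0.2033],"claw": 0.7},
    {"slide": [-0.577,-0.479,0],"turn": [0,0,-0.2033],"claw": 0.7},
  ],
  squeeze=40,
)

```text
t: 1.03
tcp_pos: [417.0, 239.2, 248.4]
orientation: [0.0, 0.0, 1.0, 0.0]
force: [0.8, 0.4, -1.5]
width: 60.1
grip_force: 0.0
```

To row units: -282 mm / 1000 = -0.282, -177 mm / 1000 = -0.177.

Request:
play_rows(
  motion=[
    {"slide": [-0.177,-0.282,0],"turn": [0,0,0],"claw": 0.7},
    {"slide": [-0.177,-0.282,0],"turn": [0,0,0],"claw": 0.7},
    {"slide": [-0.177,-0.282,0],"turn": [0,0,0],"claw": 0.7},
    {"slide": [-0.177,-0.282,0],"turn": [0,0,0],"claw": 0.7},
    {"slide": [-0.177,-0.282,0],"turn": [0,0,0],"claw": 0.7},
    {"slide": [-0.177,-0.282,0],"turn": [0,0,0],"claw": 0.7},
    {"slide": [-0.177,-0.282,0],"turn": [0,0,0],"claw": 0.7},
    {"slide": [-0.177,-0.282,0],"turn": [0,0,0],"claw": 0.7},
    {"slide": [-0.177,-0.282,0.02],"turn": [0,0,0],"claw": 0.7},
    {"slide": [-0.177,-0.282,0.02],"turn": [0,0,0],"claw": 0.7},
  ],
)

```text
t: 1.87
tcp_pos: [592.3, -43.1, 224.6]
orientation: [-0.003, 0.002, 1.0, 0.001]
force: [-0.9, 0.6, -1.9]
width: 59.7
grip_force: 0.0
```

Run:
```python
from h import *
a=[snapshot(n)["image"][90:250,210:390,::-1] for n in("top","scene")]
cv2.imwrite("pics/g1.png",cv2.resize(np.hstack(a),None,fx=2.2,fy=2.2,interpolation=cv2.INTER_CUBIC))
s=bot.sense();print(s["tcp_pos"],s["force"],s["joint_pos"])
```

```text
[592.18 -40.69 226.97] [-0.16 -0.83  0.09] [-0.2   0.16  1.63  0.    1.35 -1.77]
```

View pics/g1.png

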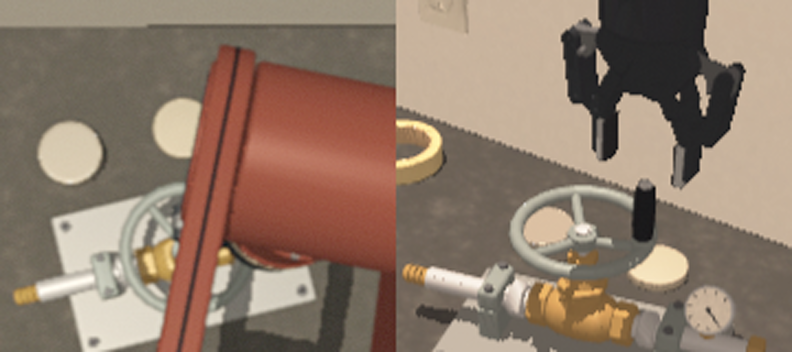

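The scene view shows the open fingers above and astride the black handle. I'll descend 52 mm and close.

To row units: 52 mm / 1000 = 0.052, 40 mm / 1000 = 0.04.

Request:
play_rows(
  motion=[
    {"slide": [0,0,0.02],"turn": [0,0,0],"claw": 0.7},
    {"slide": [0,0,0.04],"turn": [0,0,0],"claw": 0.7},
    {"slide": [0,0,0.052],"turn": [0,0,0],"claw": 0.7},
    {"slide": [0,0,0.052],"turn": [0,0,0],"claw": 0.5},
    {"slide": [0,0,0.052],"turn": [0,0,0],"claw": 0.4},
    {"slide": [0,0,0.052],"turn": [0,0,0],"claw": 0.3},
    {"slide": [0,0,0.052],"turn": [0,0,0],"claw": 0.2},
    {"slide": [0,0,0.052],"turn": [0,0,0],"claw": 0.1},
    {"slide": [0,0,0.052],"turn": [0,0,0],"claw": 0.0},
    {"slide": [0,0,0.052],"turn": [0,0,0],"claw": 0.0},
  ],
)

```text
t: 2.8
tcp_pos: [594.3, -41.5, 177.8]
orientation: [0.001, 0.0, 1.0, -0.0]
force: [1.2, -2.4, 5.4]
width: 17.2
grip_force: 39.3
```

Run:
```python
from h import *
s=bot.sense();print(s["t"],s["tcp_pos"],s["force"],s["joint_pos"],s["width"],s["grip_force"])
```

```text
2.8 [594.34 -41.54 177.83] [ 1.16 -2.45  5.41] [-0.2   0.21  1.68 -0.    1.25 -1.77] 17.245088353785057 39.26995575428009
```

Gripped: width is 17.2 mm. I'll write a small helper that prints arc rows in tool axes (tool x = -world x, tool y = +world y).

```bash
cat > arc.py <<'E'
import sys,numpy as np,json
# arc.py th0 th1 n step  : consecutive calls of n rows each, from commanded angle th0 (deg) on R=52
def arc(a,b,n):
    t=np.radians(np.linspace(a,b,n+1));x,y=52*np.cos(t),52*np.sin(t)
    return [[round(float(-(u-x[0])),1)+0.0,round(float(v-y[0]),1)+0.0,0] for u,v in zip(x[1:],y[1:])]
a,s,n,k=float(sys.argv[1]),float(sys.argv[2]),int(sys.argv[3]),int(sys.argv[4])
for i in range(k): print(a,"->",a+s,json.dumps(arc(a,a+s,n)));a+=s
E
python3 arc.py -82 -24 6 2
```

```text
-82.0 -> -106.0 [[3.6, -0.4, 0], [7.2, -0.5, 0], [10.9, -0.4, 0], [14.5, 0.0, 0], [18.0, 0.6, 0], [21.6, 1.5, 0]]
-106.0 -> -130.0 [[3.5, 1.1, 0], [6.8, 2.5, 0], [10.1, 4.1, 0], [13.2, 5.9, 0], [16.2, 7.9, 0], [19.1, 10.2, 0]]
```

Request:
play_rows(
  motion=[
    {"slide": [0.0036,-0.0004,0],"turn": [0,0,0],"claw": 0},
    {"slide": [0.0072,-0.0005,0],"turn": [0,0,0],"claw": 0},
    {"slide": [0.0109,-0.0004,0],"turn": [0,0,0],"claw": 0},
    {"slide": [0.0145,0,0],"turn": [0,0,0],"claw": 0},
    {"slide": [0.018,0.0006,0],"turn": [0,0,0],"claw": 0},
    {"slide": [0.0216,0.0015,0],"turn": [0,0,0],"claw": 0},
  ],
  squeeze=70,
)

```text
t: 3.3
tcp_pos: [572.3, -40.6, 177.9]
orientation: [0.001, 0.0, 1.0, -0.001]
force: [-0.9, -3.6, 6.8]
width: 16.3
grip_force: 68.2
```

To row units: 19.1 mm / 1000 = 0.0191, 6.8 mm / 1000 = 0.0068.

Request:
play_rows(
  motion=[
    {"slide": [0.0035,0.0011,0],"turn": [0,0,0],"claw": 0},
    {"slide": [0.0068,0.0025,0],"turn": [0,0,0],"claw": 0},
    {"slide": [0.0101,0.0041,0],"turn": [0,0,0],"claw": 0},
    {"slide": [0.0132,0.0059,0],"turn": [0,0,0],"claw": 0},
    {"slide": [0.0162,0.0079,0],"turn": [0,0,0],"claw": 0},
    {"slide": [0.0191,0.0102,0],"turn": [0,0,0],"claw": 0},
  ],
)

```text
t: 3.8
tcp_pos: [552.7, -30.4, 177.9]
orientation: [0.001, 0.0, 1.0, -0.001]
force: [-3.8, -3.8, 9.5]
width: 16.1
grip_force: 68.3
```

```bash
python3 arc.py -130 -8 3 6
```

```text
-130.0 -> -138.0 [[1.8, 1.6, 0], [3.6, 3.3, 0], [5.2, 5.0, 0]]
-138.0 -> -146.0 [[1.6, 1.8, 0], [3.1, 3.7, 0], [4.5, 5.7, 0]]
-146.0 -> -154.0 [[1.3, 2.0, 0], [2.5, 4.1, 0], [3.6, 6.3, 0]]
-154.0 -> -162.0 [[1.0, 2.2, 0], [1.9, 4.4, 0], [2.7, 6.7, 0]]
-162.0 -> -170.0 [[0.7, 2.3, 0], [1.3, 4.7, 0], [1.8, 7.0, 0]]
-170.0 -> -178.0 [[0.4, 2.4, 0], [0.6, 4.8, 0], [0.8, 7.2, 0]]
```

```bash
python3 arc.py -130 -24 6 2
```

```text
-130.0 -> -154.0 [[2.7, 2.4, 0], [5.2, 5.0, 0], [7.6, 7.8, 0], [9.7, 10.8, 0], [11.6, 13.8, 0], [13.3, 17.0, 0]]
-154.0 -> -178.0 [[1.5, 3.3, 0], [2.7, 6.7, 0], [3.7, 10.2, 0], [4.5, 13.8, 0], [5.0, 17.4, 0], [5.2, 21.0, 0]]
```

To row units: 16.4 mm / 1000 = 0.0164, 10.2 mm / 1000 = 0.0102.

Request:
play_rows(
  motion=[
    {"slide": [0.0035,0.0018,-0.001],"turn": [0,0,0],"claw": 0},
    {"slide": [0.006,0.0044,-0.001],"turn": [0,0,0],"claw": 0},
    {"slide": [0.0084,0.0072,-0.001],"turn": [0,0,0],"claw": 0},
    {"slide": [0.0105,0.0102,-0.001],"turn": [0,0,0],"claw": 0},
    {"slide": [0.0124,0.0132,-0.001],"turn": [0,0,0],"claw": 0},
    {"slide": [0.0141,0.0164,-0.001],"turn": [0,0,0],"claw": 0},
  ],
)

```text
t: 4.3
tcp_pos: [538.2, -12.8, 177.8]
orientation: [-0.0, 0.0, 1.0, -0.0]
force: [-2.3, -1.3, 6.2]
width: 16.5
grip_force: 68.4
```

Run:
```python
from h import *
s=bot.sense();print(s["t"],s["tcp_pos"],s["force"])
```

```text
4.3 [538.25 -12.8  177.82] [-2.34 -1.33  6.23]
```

To row units: 20.9 mm / 1000 = 0.0209, 4.3 mm / 1000 = 0.0043.

Request:
play_rows(
  motion=[
    {"slide": [0.002,0.0032,-0.001],"turn": [0,0,0],"claw": 0},
    {"slide": [0.0033,0.0066,-0.001],"turn": [0,0,0],"claw": 0},
    {"slide": [0.0043,0.0101,-0.001],"turn": [0,0,0],"claw": 0},
    {"slide": [0.0051,0.0137,-0.001],"turn": [0,0,0],"claw": 0},
    {"slide": [0.0056,0.0173,-0.001],"turn": [0,0,0],"claw": 0},
    {"slide": [0.0058,0.0209,-0.001],"turn": [0,0,0],"claw": 0},
  ],
)

```text
t: 4.8
tcp_pos: [532.7, 8.4, 178.0]
orientation: [-0.0, 0.0, 1.0, 0.0]
force: [2.0, 0.1, -2.2]
width: 16.2
grip_force: 68.3
```

```bash
python3 arc.py -178 -24 6 1; python3 arc.py -178 -8 3 10
```

```text
-178.0 -> -202.0 [[0.0, 3.6, 0], [-0.3, 7.3, 0], [-0.8, 10.8, 0], [-1.5, 14.4, 0], [-2.5, 17.9, 0], [-3.8, 21.3, 0]]
-178.0 -> -186.0 [[0.0, 2.4, 0], [-0.1, 4.8, 0], [-0.3, 7.3, 0]]
-186.0 -> -194.0 [[-0.3, 2.4, 0], [-0.7, 4.8, 0], [-1.3, 7.1, 0]]
-194.0 -> -202.0 [[-0.6, 2.3, 0], [-1.4, 4.6, 0], [-2.2, 6.9, 0]]
-202.0 -> -210.0 [[-1.0, 2.2, 0], [-2.0, 4.4, 0], [-3.2, 6.5, 0]]
-210.0 -> -218.0 [[-1.3, 2.1, 0], [-2.6, 4.1, 0], [-4.1, 6.0, 0]]
-218.0 -> -226.0 [[-1.5, 1.9, 0], [-3.2, 3.7, 0], [-4.9, 5.4, 0]]
-226.0 -> -234.0 [[-1.8, 1.6, 0], [-3.6, 3.2, 0], [-5.6, 4.7, 0]]
-234.0 -> -242.0 [[-2.0, 1.4, 0], [-4.0, 2.7, 0], [-6.2, 3.8, 0]]
-242.0 -> -250.0 [[-2.2, 1.1, 0], [-4.4, 2.1, 0], [-6.6, 3.0, 0]]
-250.0 -> -258.0 [[-2.3, 0.8, 0], [-4.6, 1.4, 0], [-7.0, 2.0, 0]]
```

To row units: 21.2 mm / 1000 = 0.0212, 3.6 mm / 1000 = 0.0036.

Request:
play_rows(
  motion=[
    {"slide": [-0.0005,0.0036,0],"turn": [0,0,0],"claw": 0},
    {"slide": [-0.0008,0.0072,0],"turn": [0,0,0],"claw": 0},
    {"slide": [-0.0013,0.0107,0],"turn": [0,0,0],"claw": 0},
    {"slide": [-0.002,0.0143,0],"turn": [0,0,0],"claw": 0},
    {"slide": [-0.003,0.0178,0],"turn": [0,0,0],"claw": 0},
    {"slide": [-0.0043,0.0212,0],"turn": [0,0,0],"claw": 0},
  ],
)

```text
t: 5.3
tcp_pos: [536.4, 27.4, 178.1]
orientation: [-0.001, 0.0, 1.0, -0.002]
force: [-1.7, -9.0, 1.3]
width: 16.4
grip_force: 68.8
```

```bash
python3 arc.py -202 -24 6 5;python3 arc.py -258 -8 3 12
```

```text
-202.0 -> -226.0 [[-1.5, 3.3, 0], [-3.2, 6.5, 0], [-5.1, 9.6, 0], [-7.2, 12.5, 0], [-9.6, 15.3, 0], [-12.1, 17.9, 0]]
-226.0 -> -250.0 [[-2.7, 2.4, 0], [-5.6, 4.7, 0], [-8.6, 6.7, 0], [-11.7, 8.5, 0], [-15.0, 10.1, 0], [-18.3, 11.5, 0]]
-250.0 -> -274.0 [[-3.5, 1.1, 0], [-7.0, 2.0, 0], [-10.5, 2.6, 0], [-14.2, 3.0, 0], [-17.8, 3.1, 0], [-21.4, 3.0, 0]]
-274.0 -> -298.0 [[-3.6, -0.4, 0], [-7.2, -1.0, 0], [-10.7, -1.9, 0], [-14.2, -3.0, 0], [-17.5, -4.4, 0], [-20.8, -6.0, 0]]
-298.0 -> -322.0 [[-3.1, -1.8, 0], [-6.2, -3.8, 0], [-9.0, -6.1, 0], [-11.7, -8.5, 0], [-14.2, -11.1, 0], [-16.6, -13.9, 0]]
-258.0 -> -266.0 [[-2.4, 0.4, 0], [-4.8, 0.8, 0], [-7.2, 1.0, 0]]
-266.0 -> -274.0 [[-2.4, 0.1, 0], [-4.8, 0.1, 0], [-7.3, 0.0, 0]]
-274.0 -> -282.0 [[-2.4, -0.2, 0], [-4.8, -0.6, 0], [-7.2, -1.0, 0]]
-282.0 -> -290.0 [[-2.4, -0.6, 0], [-4.7, -1.2, 0], [-7.0, -2.0, 0]]
-290.0 -> -298.0 [[-2.3, -0.9, 0], [-4.5, -1.9, 0], [-6.6, -3.0, 0]]
-298.0 -> -306.0 [[-2.1, -1.2, 0], [-4.2, -2.5, 0], [-6.2, -3.8, 0]]
-306.0 -> -314.0 [[-1.9, -1.5, 0], [-3.8, -3.0, 0], [-5.6, -4.7, 0]]
-314.0 -> -322.0 [[-1.7, -1.7, 0], [-3.3, -3.5, 0], [-4.9, -5.4, 0]]
-322.0 -> -330.0 [[-1.4, -1.9, 0], [-2.8, -3.9, 0], [-4.1, -6.0, 0]]
-330.0 -> -338.0 [[-1.2, -2.1, 0], [-2.2, -4.3, 0], [-3.2, -6.5, 0]]
-338.0 -> -346.0 [[-0.9, -2.3, 0], [-1.6, -4.6, 0], [-2.2, -6.9, 0]]
-346.0 -> -354.0 [[-0.5, -2.4, 0], [-1.0, -4.7, 0], [-1.3, -7.1, 0]]
```

To row units: 6.5 mm / 1000 = 0.0065, 4.4 mm / 1000 = 0.0044.

Request:
play_rows(
  motion=[
    {"slide": [-0.001,0.0022,0],"turn": [0,0,0],"claw": 0},
    {"slide": [-0.002,0.0044,0],"turn": [0,0,0],"claw": 0},
    {"slide": [-0.0032,0.0065,0],"turn": [0,0,0],"claw": 0},
  ],
)

```text
t: 5.55
tcp_pos: [539.3, 33.8, 178.0]
orientation: [-0.002, 0.0, 1.0, -0.002]
force: [-3.9, -7.7, 1.8]
width: 16.2
grip_force: 68.8
```

To row units: 6 mm / 1000 = 0.006, -4.1 mm / 1000 = -0.0041.

Request:
play_rows(
  motion=[
    {"slide": [-0.0013,0.0021,0],"turn": [0,0,0],"claw": 0},
    {"slide": [-0.0026,0.0041,0],"turn": [0,0,0],"claw": 0},
    {"slide": [-0.0041,0.006,0],"turn": [0,0,0],"claw": 0},
  ],
)

```text
t: 5.8
tcp_pos: [543.1, 40.0, 178.0]
orientation: [-0.002, 0.0, 1.0, -0.002]
force: [-5.7, -7.1, 2.5]
width: 16.4
grip_force: 68.8
```

To row units: 5.4 mm / 1000 = 0.0054, -4.9 mm / 1000 = -0.0049.

Request:
play_rows(
  motion=[
    {"slide": [-0.0015,0.0019,0],"turn": [0,0,0],"claw": 0},
    {"slide": [-0.0032,0.0037,0],"turn": [0,0,0],"claw": 0},
    {"slide": [-0.0049,0.0054,0],"turn": [0,0,0],"claw": 0},
  ],
)

```text
t: 6.05
tcp_pos: [547.7, 45.6, 177.9]
orientation: [-0.002, 0.0, 1.0, -0.002]
force: [-6.6, -6.8, 3.0]
width: 16.6
grip_force: 68.9
```

```bash
cat >log.txt <<'E'
572.3 -40.6 -.9 -3.6
552.7 -30.4 -3.8 -3.8
538.2 -12.8 -2.3 -1.3
532.7 8.4 2 .1
536.4 27.4 -1.7 -9
539.3 33.8 -3.9 -7.7
543.1 40 -5.7 -7.1
547.7 45.6 -6.6 -6.8
E
cat > an.py <<'E'
import numpy as np
from scipy.optimize import least_squares
d=np.loadtxt("log.txt");p=d[:,:2]
c=least_squares(lambda c:np.hypot(*(p-c).T)-52,[586,8]).x
q=p-c;a=np.arctan2(q[:,1],q[:,0]);F=d[:,2:]
print("centre",c.round(1))
for ai,qi,Fi in zip(np.degrees(np.unwrap(a)),q,F):
    t=np.radians(ai);print(f"{ai:7.1f} R{np.hypot(*qi):5.1f} tang(ccw+) {Fi@[-np.sin(t),np.cos(t)]:5.1f} rad {Fi@[np.cos(t),np.sin(t)]:5.1f}")
E
python3 an.py; python3 arc.py -226 -8 3 8
```

```text
centre [585.2   9.7]
 -104.4 R 52.0 tang(ccw+)   0.0 rad   3.7
 -129.0 R 51.6 tang(ccw+)  -0.6 rad   5.3
 -154.4 R 52.1 tang(ccw+)   0.2 rad   2.6
 -178.6 R 52.5 tang(ccw+)  -0.0 rad  -2.0
 -199.9 R 51.9 tang(ccw+)   9.0 rad  -1.5
 -207.7 R 51.8 tang(ccw+)   8.6 rad  -0.1
 -215.7 R 51.9 tang(ccw+)   9.1 rad   0.5
 -223.7 R 51.9 tang(ccw+)   9.5 rad   0.1
-226.0 -> -234.0 [[-1.8, 1.6, 0], [-3.6, 3.2, 0], [-5.6, 4.7, 0]]
-234.0 -> -242.0 [[-2.0, 1.4, 0], [-4.0, 2.7, 0], [-6.2, 3.8, 0]]
-242.0 -> -250.0 [[-2.2, 1.1, 0], [-4.4, 2.1, 0], [-6.6, 3.0, 0]]
-250.0 -> -258.0 [[-2.3, 0.8, 0], [-4.6, 1.4, 0], [-7.0, 2.0, 0]]
-258.0 -> -266.0 [[-2.4, 0.4, 0], [-4.8, 0.8, 0], [-7.2, 1.0, 0]]
-266.0 -> -274.0 [[-2.4, 0.1, 0], [-4.8, 0.1, 0], [-7.3, 0.0, 0]]
-274.0 -> -282.0 [[-2.4, -0.2, 0], [-4.8, -0.6, 0], [-7.2, -1.0, 0]]
-282.0 -> -290.0 [[-2.4, -0.6, 0], [-4.7, -1.2, 0], [-7.0, -2.0, 0]]
```

To row units: -5.6 mm / 1000 = -0.0056, 4.7 mm / 1000 = 0.0047.

Request:
play_rows(
  motion=[
    {"slide": [-0.0018,0.0016,0],"turn": [0,0,0],"claw": 0},
    {"slide": [-0.0036,0.0032,0],"turn": [0,0,0],"claw": 0},
    {"slide": [-0.0056,0.0047,0],"turn": [0,0,0],"claw": 0},
  ],
)

```text
t: 6.3
tcp_pos: [553.0, 50.5, 177.8]
orientation: [-0.003, 0.0, 1.0, -0.001]
force: [-8.2, -5.6, 3.3]
width: 16.3
grip_force: 68.9
```

To row units: -6.2 mm / 1000 = -0.0062, -4 mm / 1000 = -0.004.

Request:
play_rows(
  motion=[
    {"slide": [-0.002,0.0014,0],"turn": [0,0,0],"claw": 0},
    {"slide": [-0.004,0.0027,0],"turn": [0,0,0],"claw": 0},
    {"slide": [-0.0062,0.0038,0],"turn": [0,0,0],"claw": 0},
  ],
)

```text
t: 6.55
tcp_pos: [559.0, 54.6, 177.8]
orientation: [-0.003, 0.0, 1.0, -0.001]
force: [-8.2, -4.9, 4.9]
width: 16.3
grip_force: 68.9
```

To row units: -6.6 mm / 1000 = -0.0066, -4.4 mm / 1000 = -0.0044.

Request:
play_rows(
  motion=[
    {"slide": [-0.0022,0.0011,0],"turn": [0,0,0],"claw": 0},
    {"slide": [-0.0044,0.0021,0],"turn": [0,0,0],"claw": 0},
    {"slide": [-0.0066,0.003,0],"turn": [0,0,0],"claw": 0},
  ],
)

```text
t: 6.8
tcp_pos: [565.4, 57.9, 177.7]
orientation: [-0.003, 0.0, 1.0, -0.001]
force: [-8.8, -4.1, 3.8]
width: 16.5
grip_force: 69.1
```

To row units: -7 mm / 1000 = -0.007, -4.6 mm / 1000 = -0.0046.

Request:
play_rows(
  motion=[
    {"slide": [-0.0023,0.0008,0],"turn": [0,0,0],"claw": 0},
    {"slide": [-0.0046,0.0014,0],"turn": [0,0,0],"claw": 0},
    {"slide": [-0.007,0.002,0],"turn": [0,0,0],"claw": 0},
  ],
)

```text
t: 7.05
tcp_pos: [572.2, 60.2, 177.6]
orientation: [-0.003, 0.0, 1.0, -0.001]
force: [-8.2, -2.7, 4.1]
width: 16.1
grip_force: 69.3
```

To row units: -7.2 mm / 1000 = -0.0072, -4.8 mm / 1000 = -0.0048.

Request:
play_rows(
  motion=[
    {"slide": [-0.0024,0.0004,0],"turn": [0,0,0],"claw": 0},
    {"slide": [-0.0048,0.0008,0],"turn": [0,0,0],"claw": 0},
    {"slide": [-0.0072,0.001,0],"turn": [0,0,0],"claw": 0},
  ],
)

```text
t: 7.3
tcp_pos: [579.3, 61.5, 177.6]
orientation: [-0.004, 0.0, 1.0, -0.0]
force: [-9.2, -0.9, 4.4]
width: 16.1
grip_force: 69.3
```

To row units: -7.3 mm / 1000 = -0.0073, -4.8 mm / 1000 = -0.0048.

Request:
play_rows(
  motion=[
    {"slide": [-0.0024,0.0001,0],"turn": [0,0,0],"claw": 0},
    {"slide": [-0.0048,0.0001,0],"turn": [0,0,0],"claw": 0},
    {"slide": [-0.0073,0,0],"turn": [0,0,0],"claw": 0},
  ],
)

```text
t: 7.55
tcp_pos: [586.5, 61.9, 177.6]
orientation: [-0.004, 0.0, 1.0, -0.0]
force: [-7.8, -0.2, 3.4]
width: 16.4
grip_force: 69.2
```

To row units: -7.2 mm / 1000 = -0.0072, -4.8 mm / 1000 = -0.0048.

Request:
play_rows(
  motion=[
    {"slide": [-0.0024,-0.0002,0],"turn": [0,0,0],"claw": 0},
    {"slide": [-0.0048,-0.0006,0],"turn": [0,0,0],"claw": 0},
    {"slide": [-0.0072,-0.001,0],"turn": [0,0,0],"claw": 0},
  ],
)

```text
t: 7.8
tcp_pos: [593.7, 61.3, 177.5]
orientation: [-0.004, 0.0, 1.0, 0.0]
force: [-8.9, 0.5, 3.5]
width: 16.4
grip_force: 69.2
```

To row units: -7 mm / 1000 = -0.007, -4.7 mm / 1000 = -0.0047.

Request:
play_rows(
  motion=[
    {"slide": [-0.0024,-0.0006,0],"turn": [0,0,0],"claw": 0},
    {"slide": [-0.0047,-0.0012,0],"turn": [0,0,0],"claw": 0},
    {"slide": [-0.007,-0.002,0],"turn": [0,0,0],"claw": 0},
  ],
)

```text
t: 8.05
tcp_pos: [600.7, 59.6, 177.5]
orientation: [-0.004, 0.0, 1.0, 0.001]
force: [-8.7, 2.4, 4.0]
width: 16.2
grip_force: 69.2
```

To row units: -6.6 mm / 1000 = -0.0066, -4.5 mm / 1000 = -0.0045.

Request:
play_rows(
  motion=[
    {"slide": [-0.0023,-0.0009,0],"turn": [0,0,0],"claw": 0},
    {"slide": [-0.0045,-0.0019,0],"turn": [0,0,0],"claw": 0},
    {"slide": [-0.0066,-0.003,0],"turn": [0,0,0],"claw": 0},
  ],
)

```text
t: 8.3
tcp_pos: [607.4, 57.1, 177.5]
orientation: [-0.004, -0.0, 1.0, 0.001]
force: [-7.5, 3.6, 3.2]
width: 16.4
grip_force: 69.1
```

To row units: -6.2 mm / 1000 = -0.0062, -4.2 mm / 1000 = -0.0042.

Request:
play_rows(
  motion=[
    {"slide": [-0.0021,-0.0012,0],"turn": [0,0,0],"claw": 0},
    {"slide": [-0.0042,-0.0025,0],"turn": [0,0,0],"claw": 0},
    {"slide": [-0.0062,-0.0038,0],"turn": [0,0,0],"claw": 0},
  ],
)

```text
t: 8.55
tcp_pos: [613.7, 53.6, 177.5]
orientation: [-0.003, -0.0, 1.0, 0.001]
force: [-8.0, 5.3, 3.2]
width: 16.2
grip_force: 69.1
```

Request:
play_rows(
  motion=[
    {"slide": [-0.0019,-0.0015,0],"turn": [0,0,0],"claw": 0},
    {"slide": [-0.0038,-0.003,0],"turn": [0,0,0],"claw": 0},
    {"slide": [-0.0056,-0.0047,0],"turn": [0,0,0],"claw": 0},
  ],
)

```text
t: 8.8
tcp_pos: [619.4, 49.3, 177.5]
orientation: [-0.003, -0.0, 1.0, 0.002]
force: [-6.4, 6.4, 3.1]
width: 16.1
grip_force: 69.1
```

To row units: -5.4 mm / 1000 = -0.0054, -4.9 mm / 1000 = -0.0049.

Request:
play_rows(
  motion=[
    {"slide": [-0.0017,-0.0017,0],"turn": [0,0,0],"claw": 0},
    {"slide": [-0.0033,-0.0035,0],"turn": [0,0,0],"claw": 0},
    {"slide": [-0.0049,-0.0054,0],"turn": [0,0,0],"claw": 0},
  ],
)

```text
t: 9.05
tcp_pos: [624.5, 44.2, 177.5]
orientation: [-0.003, -0.0, 1.0, 0.002]
force: [-5.7, 5.7, 2.6]
width: 16.2
grip_force: 69.1
```

To row units: -6 mm / 1000 = -0.006, -4.1 mm / 1000 = -0.0041.

Request:
play_rows(
  motion=[
    {"slide": [-0.0014,-0.0019,0],"turn": [0,0,0],"claw": 0},
    {"slide": [-0.0028,-0.0039,0],"turn": [0,0,0],"claw": 0},
    {"slide": [-0.0041,-0.006,0],"turn": [0,0,0],"claw": 0},
  ],
)

```text
t: 9.3
tcp_pos: [628.9, 38.4, 177.6]
orientation: [-0.003, -0.0, 1.0, 0.002]
force: [-4.9, 6.7, 1.9]
width: 16.3
grip_force: 69.0
```

To row units: -6.5 mm / 1000 = -0.0065, -4.3 mm / 1000 = -0.0043.

Request:
play_rows(
  motion=[
    {"slide": [-0.0012,-0.0021,0],"turn": [0,0,0],"claw": 0},
    {"slide": [-0.0022,-0.0043,0],"turn": [0,0,0],"claw": 0},
    {"slide": [-0.0032,-0.0065,0],"turn": [0,0,0],"claw": 0},
  ],
)

```text
t: 9.55
tcp_pos: [632.4, 32.2, 177.7]
orientation: [-0.002, -0.0, 1.0, 0.002]
force: [-3.9, 8.3, 1.6]
width: 16.3
grip_force: 69.0
```

```bash
python3 arc.py -354 -8 3 9
```

```text
-354.0 -> -362.0 [[-0.2, -2.4, 0], [-0.3, -4.8, 0], [-0.3, -7.3, 0]]
-362.0 -> -370.0 [[0.1, -2.4, 0], [0.4, -4.8, 0], [0.8, -7.2, 0]]
-370.0 -> -378.0 [[0.5, -2.4, 0], [1.1, -4.7, 0], [1.8, -7.0, 0]]
-378.0 -> -386.0 [[0.8, -2.3, 0], [1.7, -4.5, 0], [2.7, -6.7, 0]]
-386.0 -> -394.0 [[1.1, -2.1, 0], [2.3, -4.2, 0], [3.6, -6.3, 0]]
-394.0 -> -402.0 [[1.4, -2.0, 0], [2.9, -3.9, 0], [4.5, -5.7, 0]]
-402.0 -> -410.0 [[1.7, -1.8, 0], [3.4, -3.4, 0], [5.2, -5.0, 0]]
-410.0 -> -418.0 [[1.9, -1.5, 0], [3.8, -2.9, 0], [5.9, -4.3, 0]]
-418.0 -> -426.0 [[2.1, -1.2, 0], [4.2, -2.4, 0], [6.4, -3.4, 0]]
```

To row units: -6.9 mm / 1000 = -0.0069, -2.3 mm / 1000 = -0.0023.

Request:
play_rows(
  motion=[
    {"slide": [-0.0009,-0.0023,0],"turn": [0,0,0],"claw": 0},
    {"slide": [-0.0016,-0.0046,0],"turn": [0,0,0],"claw": 0},
    {"slide": [-0.0022,-0.0069,0],"turn": [0,0,0],"claw": 0},
  ],
)

```text
t: 9.8
tcp_pos: [634.9, 25.4, 177.8]
orientation: [-0.002, -0.0, 1.0, 0.003]
force: [-2.6, 8.6, 0.5]
width: 16.6
grip_force: 69.0
```

To row units: -7.1 mm / 1000 = -0.0071, -4.7 mm / 1000 = -0.0047.

Request:
play_rows(
  motion=[
    {"slide": [-0.0005,-0.0024,0],"turn": [0,0,0],"claw": 0},
    {"slide": [-0.001,-0.0047,0],"turn": [0,0,0],"claw": 0},
    {"slide": [-0.0013,-0.0071,0],"turn": [0,0,0],"claw": 0},
  ],
)

```text
t: 10.05
tcp_pos: [636.6, 18.4, 177.8]
orientation: [-0.001, -0.0, 1.0, 0.003]
force: [-0.9, 10.9, 0.8]
width: 16.4
grip_force: 69.0
```

To row units: -3.6 mm / 1000 = -0.0036, -2.4 mm / 1000 = -0.0024.

Request:
play_rows(
  motion=[
    {"slide": [-0.0001,-0.0012,0],"turn": [0,0,0],"claw": 0},
    {"slide": [-0.0002,-0.0024,0],"turn": [0,0,0],"claw": 0},
    {"slide": [-0.0002,-0.0036,0],"turn": [0,0,0],"claw": 0},
  ],
)

```text
t: 10.3
tcp_pos: [636.8, 15.9, 177.9]
orientation: [-0.001, -0.0, 1.0, 0.004]
force: [-1.4, 12.4, 0.4]
width: 16.5
grip_force: 69.2
```

Request:
play_rows(
  motion=[
    {"slide": [0,-0.0012,0],"turn": [0,0,0],"claw": 0},
    {"slide": [-0.0001,-0.0024,0],"turn": [0,0,0],"claw": 0},
    {"slide": [-0.0001,-0.0036,0],"turn": [0,0,0],"claw": 0},
  ],
)

```text
t: 10.55
tcp_pos: [637.1, 12.7, 177.9]
orientation: [-0.001, -0.0, 1.0, 0.004]
force: [-1.0, 13.0, -0.4]
width: 16.8
grip_force: 69.2
```

```bash
cat >>log.txt <<'E'
553 50.5 -8.2 -5.6
559 54.6 -8.2 -4.9
565.4 57.9 -8.8 -4.1
572.2 60.2 -8.2 -2.7
579.3 61.5 -9.2 -.9
586.5 61.9 -7.8 -.2
593.7 61.3 -8.9 .5
600.7 59.6 -8.7 2.4
607.4 57.1 -7.5 3.6
613.7 53.6 -8 5.3
619.4 49.3 -6.4 6.4
624.5 44.2 -5.7 5.7
628.9 38.4 -4.9 6.7
632.4 32.2 -3.9 8.3
634.9 25.4 -2.6 8.6
636.6 18.4 -.9 10.9
636.8 15.9 -1.4 12.4
E
python3 an.py|tail -8
python3 - <<'E'
from station import bot
s=bot.sense();print(s["tcp_pos"],s["force"])
E
python3 arc.py -362 24 6 2
```

```text
-303.0 R 52.1 tang(ccw+)   9.6 rad   0.1
 -310.9 R 52.1 tang(ccw+)   9.0 rad   0.7
 -318.8 R 52.1 tang(ccw+)   8.0 rad  -0.5
 -326.8 R 52.1 tang(ccw+)   8.3 rad  -0.4
 -334.6 R 52.1 tang(ccw+)   9.2 rad   0.0
 -342.6 R 52.0 tang(ccw+)   9.0 rad   0.1
 -350.6 R 52.0 tang(ccw+)  10.9 rad   0.9
 -353.3 R 51.8 tang(ccw+)  12.5 rad   0.0
[637.05965227  12.70711491 177.89069414] [-0.97183182 12.98732761 -0.35540754]
-362.0 -> -338.0 [[0.0, 3.6, 0], [0.3, 7.3, 0], [0.8, 10.8, 0], [1.5, 14.4, 0], [2.5, 17.9, 0], [3.8, 21.3, 0]]
-338.0 -> -314.0 [[1.5, 3.3, 0], [3.2, 6.5, 0], [5.1, 9.6, 0], [7.2, 12.5, 0], [9.6, 15.3, 0], [12.1, 17.9, 0]]
```

Home was felt: the force went 9 → 10.9 → 12.5 → 13.0 N, so home is at about -352°. The wheel swung freely for at least 97° at the start, so I can swing back 96° without moving the spindle, then take fine steps.

To row units: 21.3 mm / 1000 = 0.0213, 3.6 mm / 1000 = 0.0036.

Request:
play_rows(
  motion=[
    {"slide": [0,0.0036,0],"turn": [0,0,0],"claw": 0},
    {"slide": [0.0003,0.0073,0],"turn": [0,0,0],"claw": 0},
    {"slide": [0.0008,0.0108,0],"turn": [0,0,0],"claw": 0},
    {"slide": [0.0015,0.0144,0],"turn": [0,0,0],"claw": 0},
    {"slide": [0.0025,0.0179,0],"turn": [0,0,0],"claw": 0},
    {"slide": [0.0038,0.0213,0],"turn": [0,0,0],"claw": 0},
  ],
)

```text
t: 11.05
tcp_pos: [633.6, 29.2, 177.9]
orientation: [-0.001, 0.0, 1.0, -0.0]
force: [-1.2, -1.6, -1.7]
width: 16.3
grip_force: 69.0
```

To row units: 17.9 mm / 1000 = 0.0179, 15.3 mm / 1000 = 0.0153.

Request:
play_rows(
  motion=[
    {"slide": [0.0015,0.0033,0],"turn": [0,0,0],"claw": 0},
    {"slide": [0.0032,0.0065,0],"turn": [0,0,0],"claw": 0},
    {"slide": [0.0051,0.0096,0],"turn": [0,0,0],"claw": 0},
    {"slide": [0.0072,0.0125,0],"turn": [0,0,0],"claw": 0},
    {"slide": [0.0096,0.0153,0],"turn": [0,0,0],"claw": 0},
    {"slide": [0.0121,0.0179,0],"turn": [0,0,0],"claw": 0},
  ],
)

```text
t: 11.55
tcp_pos: [621.4, 47.2, 178.0]
orientation: [-0.0, 0.0, 1.0, -0.0]
force: [-0.7, -1.3, -3.1]
width: 16.2
grip_force: 68.9
```

```bash
python3 arc.py -314 24 6 2;python3 arc.py -266 6 3 15
```

```text
-314.0 -> -290.0 [[2.7, 2.4, 0], [5.6, 4.7, 0], [8.6, 6.7, 0], [11.7, 8.5, 0], [15.0, 10.1, 0], [18.3, 11.5, 0]]
-290.0 -> -266.0 [[3.5, 1.1, 0], [7.0, 2.0, 0], [10.5, 2.6, 0], [14.2, 3.0, 0], [17.8, 3.1, 0], [21.4, 3.0, 0]]
-266.0 -> -260.0 [[1.8, -0.2, 0], [3.6, -0.4, 0], [5.4, -0.7, 0]]
-260.0 -> -254.0 [[1.8, -0.3, 0], [3.6, -0.8, 0], [5.3, -1.2, 0]]
-254.0 -> -248.0 [[1.7, -0.5, 0], [3.5, -1.1, 0], [5.1, -1.8, 0]]
-248.0 -> -242.0 [[1.7, -0.7, 0], [3.3, -1.5, 0], [4.9, -2.3, 0]]
-242.0 -> -236.0 [[1.6, -0.9, 0], [3.1, -1.8, 0], [4.7, -2.8, 0]]
-236.0 -> -230.0 [[1.5, -1.0, 0], [2.9, -2.1, 0], [4.3, -3.3, 0]]
-230.0 -> -224.0 [[1.4, -1.2, 0], [2.7, -2.4, 0], [4.0, -3.7, 0]]
-224.0 -> -218.0 [[1.2, -1.3, 0], [2.4, -2.7, 0], [3.6, -4.1, 0]]
-218.0 -> -212.0 [[1.1, -1.4, 0], [2.1, -2.9, 0], [3.1, -4.5, 0]]
-212.0 -> -206.0 [[0.9, -1.6, 0], [1.8, -3.1, 0], [2.6, -4.8, 0]]
-206.0 -> -200.0 [[0.8, -1.6, 0], [1.5, -3.3, 0], [2.1, -5.0, 0]]
-200.0 -> -194.0 [[0.6, -1.7, 0], [1.1, -3.5, 0], [1.6, -5.2, 0]]
-194.0 -> -188.0 [[0.4, -1.8, 0], [0.8, -3.6, 0], [1.0, -5.3, 0]]
-188.0 -> -182.0 [[0.2, -1.8, 0], [0.4, -3.6, 0], [0.5, -5.4, 0]]
-182.0 -> -176.0 [[0.0, -1.8, 0], [0.0, -3.6, 0], [-0.1, -5.4, 0]]
```

To row units: 18.3 mm / 1000 = 0.0183, 2.7 mm / 1000 = 0.0027.

Request:
play_rows(
  motion=[
    {"slide": [0.0027,0.0024,0],"turn": [0,0,0],"claw": 0},
    {"slide": [0.0056,0.0047,0],"turn": [0,0,0],"claw": 0},
    {"slide": [0.0086,0.0067,0],"turn": [0,0,0],"claw": 0},
    {"slide": [0.0117,0.0085,0],"turn": [0,0,0],"claw": 0},
    {"slide": [0.015,0.0101,0],"turn": [0,0,0],"claw": 0},
    {"slide": [0.0183,0.0115,0],"turn": [0,0,0],"claw": 0},
  ],
)

```text
t: 12.05
tcp_pos: [603.2, 58.6, 178.1]
orientation: [-0.0, 0.0, 1.0, -0.0]
force: [-0.0, -3.0, -5.1]
width: 16.1
grip_force: 68.8
```

To row units: 21.4 mm / 1000 = 0.0214, 17.8 mm / 1000 = 0.0178.

Request:
play_rows(
  motion=[
    {"slide": [0.0035,0.0011,0],"turn": [0,0,0],"claw": 0},
    {"slide": [0.007,0.002,0],"turn": [0,0,0],"claw": 0},
    {"slide": [0.0105,0.0026,0],"turn": [0,0,0],"claw": 0},
    {"slide": [0.0142,0.003,0],"turn": [0,0,0],"claw": 0},
    {"slide": [0.0178,0.0031,0],"turn": [0,0,0],"claw": 0},
    {"slide": [0.0214,0.003,0],"turn": [0,0,0],"claw": 0},
  ],
)

```text
t: 12.55
tcp_pos: [581.9, 61.6, 178.2]
orientation: [0.0, 0.0, 1.0, -0.0]
force: [1.3, -4.1, -7.3]
width: 16.0
grip_force: 68.8
```

To row units: 5.4 mm / 1000 = 0.0054, 3.6 mm / 1000 = 0.0036.

Request:
play_rows(
  motion=[
    {"slide": [0.0018,-0.0002,0],"turn": [0,0,0],"claw": 0},
    {"slide": [0.0036,-0.0004,0],"turn": [0,0,0],"claw": 0},
    {"slide": [0.0054,-0.0007,0],"turn": [0,0,0],"claw": 0},
  ],
)

```text
t: 12.8
tcp_pos: [576.7, 60.9, 178.3]
orientation: [0.0, 0.0, 1.0, 0.0]
force: [0.9, -3.9, -7.6]
width: 16.3
grip_force: 68.8
```

To row units: 5.3 mm / 1000 = 0.0053, 3.6 mm / 1000 = 0.0036.

Request:
play_rows(
  motion=[
    {"slide": [0.0018,-0.0003,0],"turn": [0,0,0],"claw": 0},
    {"slide": [0.0036,-0.0008,0],"turn": [0,0,0],"claw": 0},
    {"slide": [0.0053,-0.0012,0],"turn": [0,0,0],"claw": 0},
  ],
)

```text
t: 13.05
tcp_pos: [571.4, 59.7, 178.3]
orientation: [0.0, 0.0, 1.0, 0.0]
force: [2.0, -2.9, -8.1]
width: 16.4
grip_force: 68.7
```

To row units: 5.1 mm / 1000 = 0.0051, 3.5 mm / 1000 = 0.0035.

Request:
play_rows(
  motion=[
    {"slide": [0.0017,-0.0005,0],"turn": [0,0,0],"claw": 0},
    {"slide": [0.0035,-0.0011,0],"turn": [0,0,0],"claw": 0},
    {"slide": [0.0051,-0.0018,0],"turn": [0,0,0],"claw": 0},
  ],
)

```text
t: 13.3
tcp_pos: [566.3, 58.0, 178.4]
orientation: [0.0, 0.0, 1.0, 0.0]
force: [1.9, -2.1, -7.3]
width: 16.3
grip_force: 68.6
```

To row units: 4.9 mm / 1000 = 0.0049, 3.3 mm / 1000 = 0.0033.

Request:
play_rows(
  motion=[
    {"slide": [0.0017,-0.0007,0],"turn": [0,0,0],"claw": 0},
    {"slide": [0.0033,-0.0015,0],"turn": [0,0,0],"claw": 0},
    {"slide": [0.0049,-0.0023,0],"turn": [0,0,0],"claw": 0},
  ],
)

```text
t: 13.55
tcp_pos: [561.4, 55.7, 178.4]
orientation: [0.0, 0.0, 1.0, 0.0]
force: [1.3, -2.3, -7.6]
width: 16.5
grip_force: 68.6
```

To row units: 4.7 mm / 1000 = 0.0047, 3.1 mm / 1000 = 0.0031.

Request:
play_rows(
  motion=[
    {"slide": [0.0016,-0.0009,0.001],"turn": [0,0,0],"claw": 0},
    {"slide": [0.0031,-0.0018,0.001],"turn": [0,0,0],"claw": 0},
    {"slide": [0.0047,-0.0028,0.001],"turn": [0,0,0],"claw": 0},
  ],
)

```text
t: 13.8
tcp_pos: [557.1, 53.1, 178.1]
orientation: [0.001, 0.0, 1.0, 0.0]
force: [1.0, 0.3, -2.0]
width: 16.1
grip_force: 68.8
```

To row units: 4.3 mm / 1000 = 0.0043, -3.3 mm / 1000 = -0.0033.

Request:
play_rows(
  motion=[
    {"slide": [0.0015,-0.001,0],"turn": [0,0,0],"claw": 0},
    {"slide": [0.0029,-0.0021,0],"turn": [0,0,0],"claw": 0},
    {"slide": [0.0043,-0.0033,0],"turn": [0,0,0],"claw": 0},
  ],
)

```text
t: 14.05
tcp_pos: [552.7, 49.8, 178.0]
orientation: [0.001, 0.0, 1.0, 0.0]
force: [-0.0, 0.7, 0.3]
width: 16.2
grip_force: 68.9
```

To row units: 4 mm / 1000 = 0.004, -3.7 mm / 1000 = -0.0037.

Request:
play_rows(
  motion=[
    {"slide": [0.0014,-0.0012,0],"turn": [0,0,0],"claw": 0},
    {"slide": [0.0027,-0.0024,0],"turn": [0,0,0],"claw": 0},
    {"slide": [0.004,-0.0037,0],"turn": [0,0,0],"claw": 0},
  ],
)

```text
t: 14.3
tcp_pos: [548.6, 46.0, 177.9]
orientation: [0.0, 0.0, 1.0, 0.0]
force: [-1.5, 1.8, 4.7]
width: 16.5
grip_force: 69.1
```

To row units: -4.1 mm / 1000 = -0.0041, 3.6 mm / 1000 = 0.0036.

Request:
play_rows(
  motion=[
    {"slide": [0.0012,-0.0013,0],"turn": [0,0,0],"claw": 0},
    {"slide": [0.0024,-0.0027,0],"turn": [0,0,0],"claw": 0},
    {"slide": [0.0036,-0.0041,0],"turn": [0,0,0],"claw": 0},
  ],
)

```text
t: 14.55
tcp_pos: [544.9, 41.8, 177.9]
orientation: [0.0, 0.0, 1.0, 0.0]
force: [-2.6, 2.5, 5.1]
width: 16.2
grip_force: 69.4
```

To row units: -4.1 mm / 1000 = -0.0041, 3.6 mm / 1000 = 0.0036.

Request:
play_rows(
  motion=[
    {"slide": [0.0016,-0.001,-0.0005],"turn": [0,0,0],"claw": 0},
    {"slide": [0.0026,-0.0025,-0.0005],"turn": [0,0,0],"claw": 0},
    {"slide": [0.0036,-0.0041,-0.0005],"turn": [0,0,0],"claw": 0},
  ],
)

```text
t: 14.8
tcp_pos: [541.4, 37.6, 177.9]
orientation: [0.0, 0.0, 1.0, 0.0]
force: [0.8, 2.5, 1.9]
width: 16.3
grip_force: 69.4
```

To row units: -4.8 mm / 1000 = -0.0048, -3.1 mm / 1000 = -0.0031.

Request:
play_rows(
  motion=[
    {"slide": [0.0009,-0.0016,0],"turn": [0,0,0],"claw": 0},
    {"slide": [0.0018,-0.0031,0],"turn": [0,0,0],"claw": 0},
    {"slide": [0.0026,-0.0048,0],"turn": [0,0,0],"claw": 0},
  ],
)

```text
t: 15.05
tcp_pos: [539.6, 34.3, 178.0]
orientation: [0.001, 0.0, 1.0, 0.002]
force: [3.0, 8.9, 0.7]
width: 16.2
grip_force: 69.3
```

To row units: -5 mm / 1000 = -0.005, -3.3 mm / 1000 = -0.0033.

Request:
play_rows(
  motion=[
    {"slide": [0.0008,-0.0016,0],"turn": [0,0,0],"claw": 0},
    {"slide": [0.0015,-0.0033,0],"turn": [0,0,0],"claw": 0},
    {"slide": [0.0021,-0.005,0],"turn": [0,0,0],"claw": 0},
  ],
)

```text
t: 15.3
tcp_pos: [537.3, 29.6, 178.0]
orientation: [0.001, 0.0, 1.0, 0.002]
force: [2.4, 7.3, 1.1]
width: 16.5
grip_force: 69.4
```

To row units: -5.2 mm / 1000 = -0.0052, -3.5 mm / 1000 = -0.0035.

Request:
play_rows(
  motion=[
    {"slide": [0.0006,-0.0017,0],"turn": [0,0,0],"claw": 0},
    {"slide": [0.0011,-0.0035,0],"turn": [0,0,0],"claw": 0},
    {"slide": [0.0016,-0.0052,0],"turn": [0,0,0],"claw": 0},
  ],
)

```text
t: 15.55
tcp_pos: [535.4, 24.5, 177.9]
orientation: [0.001, 0.0, 1.0, 0.002]
force: [0.8, 8.2, 2.0]
width: 16.4
grip_force: 69.5
```

Take-up is clear: resistance rises from 0.4 N to 2.5 N at a measured -212.5°, then holds at about 9 N. The target handle angle is -212.5 + 540 = 327.5°. I'm now at a measured -196.6° (commanded -194°).

```bash
python3 arc.py -194 45 10 8
```

```text
-194.0 -> -149.0 [[0.8, -4.0, 0], [1.3, -8.0, 0], [1.5, -12.1, 0], [1.4, -16.2, 0], [1.0, -20.3, 0], [0.2, -24.3, 0], [-0.9, -28.2, 0], [-2.2, -32.1, 0], [-3.9, -35.8, 0], [-5.9, -39.4, 0]]
-149.0 -> -104.0 [[-2.2, -3.4, 0], [-4.7, -6.6, 0], [-7.5, -9.7, 0], [-10.5, -12.5, 0], [-13.6, -15.0, 0], [-17.0, -17.3, 0], [-20.6, -19.3, 0], [-24.3, -21.1, 0], [-28.1, -22.5, 0], [-32.0, -23.7, 0]]
-104.0 -> -59.0 [[-4.0, -0.8, 0], [-8.0, -1.3, 0], [-12.1, -1.5, 0], [-16.2, -1.4, 0], [-20.3, -1.0, 0], [-24.3, -0.2, 0], [-28.2, 0.9, 0], [-32.1, 2.2, 0], [-35.8, 3.9, 0], [-39.4, 5.9, 0]]
-59.0 -> -14.0 [[-3.4, 2.2, 0], [-6.6, 4.7, 0], [-9.7, 7.5, 0], [-12.5, 10.5, 0], [-15.0, 13.6, 0], [-17.3, 17.0, 0], [-19.3, 20.6, 0], [-21.1, 24.3, 0], [-22.5, 28.1, 0], [-23.7, 32.0, 0]]
-14.0 -> 31.0 [[-0.8, 4.0, 0], [-1.3, 8.0, 0], [-1.5, 12.1, 0], [-1.4, 16.2, 0], [-1.0, 20.3, 0], [-0.2, 24.3, 0], [0.9, 28.2, 0], [2.2, 32.1, 0], [3.9, 35.8, 0], [5.9, 39.4, 0]]
31.0 -> 76.0 [[2.2, 3.4, 0], [4.7, 6.6, 0], [7.5, 9.7, 0], [10.5, 12.5, 0], [13.6, 15.0, 0], [17.0, 17.3, 0], [20.6, 19.3, 0], [24.3, 21.1, 0], [28.1, 22.5, 0], [32.0, 23.7, 0]]
76.0 -> 121.0 [[4.0, 0.8, 0], [8.0, 1.3, 0], [12.1, 1.5, 0], [16.2, 1.4, 0], [20.3, 1.0, 0], [24.3, 0.2, 0], [28.2, -0.9, 0], [32.1, -2.2, 0], [35.8, -3.9, 0], [39.4, -5.9, 0]]
121.0 -> 166.0 [[3.4, -2.2, 0], [6.6, -4.7, 0], [9.7, -7.5, 0], [12.5, -10.5, 0], [15.0, -13.6, 0], [17.3, -17.0, 0], [19.3, -20.6, 0], [21.1, -24.3, 0], [22.5, -28.1, 0], [23.7, -32.0, 0]]
```

Request:
play_rows(
  motion=[
    {"slide": [0.0008,-0.004,0],"turn": [0,0,0],"claw": 0},
    {"slide": [0.0013,-0.008,0],"turn": [0,0,0],"claw": 0},
    {"slide": [0.0015,-0.0121,0],"turn": [0,0,0],"claw": 0},
    {"slide": [0.0014,-0.0162,0],"turn": [0,0,0],"claw": 0},
    {"slide": [0.001,-0.0203,0],"turn": [0,0,0],"claw": 0},
    {"slide": [0.0002,-0.0243,0],"turn": [0,0,0],"claw": 0},
    {"slide": [-0.0009,-0.0282,0],"turn": [0,0,0],"claw": 0},
    {"slide": [-0.0022,-0.0321,0],"turn": [0,0,0],"claw": 0},
    {"slide": [-0.0039,-0.0358,0],"turn": [0,0,0],"claw": 0},
    {"slide": [-0.0059,-0.0394,0],"turn": [0,0,0],"claw": 0},
  ],
)

```text
t: 16.38
tcp_pos: [539.5, -15.3, 177.8]
orientation: [-0.002, 0.0, 1.0, 0.002]
force: [-6.7, 6.8, 8.3]
width: 16.7
grip_force: 70.2
```

To row units: -32 mm / 1000 = -0.032, -28.1 mm / 1000 = -0.0281.

Request:
play_rows(
  motion=[
    {"slide": [-0.0022,-0.0034,0],"turn": [0,0,0],"claw": 0},
    {"slide": [-0.0047,-0.0066,0],"turn": [0,0,0],"claw": 0},
    {"slide": [-0.0075,-0.0097,0],"turn": [0,0,0],"claw": 0},
    {"slide": [-0.0105,-0.0125,0],"turn": [0,0,0],"claw": 0},
    {"slide": [-0.0136,-0.015,0],"turn": [0,0,0],"claw": 0},
    {"slide": [-0.017,-0.0173,0],"turn": [0,0,0],"claw": 0},
    {"slide": [-0.0206,-0.0193,0],"turn": [0,0,0],"claw": 0},
    {"slide": [-0.0243,-0.0211,0],"turn": [0,0,0],"claw": 0},
    {"slide": [-0.0281,-0.0225,0],"turn": [0,0,0],"claw": 0},
    {"slide": [-0.032,-0.0237,0],"turn": [0,0,0],"claw": 0},
  ],
)

```text
t: 17.22
tcp_pos: [570.8, -40.7, 177.7]
orientation: [-0.003, 0.0, 1.0, 0.0]
force: [-9.5, -0.1, 9.3]
width: 16.4
grip_force: 70.1
```

To row units: -39.4 mm / 1000 = -0.0394, -1.5 mm / 1000 = -0.0015.

Request:
play_rows(
  motion=[
    {"slide": [-0.004,-0.0008,-0.001],"turn": [0,0,0],"claw": 0},
    {"slide": [-0.008,-0.0013,-0.001],"turn": [0,0,0],"claw": 0},
    {"slide": [-0.0121,-0.0015,-0.001],"turn": [0,0,0],"claw": 0},
    {"slide": [-0.0162,-0.0014,-0.001],"turn": [0,0,0],"claw": 0},
    {"slide": [-0.0203,-0.001,-0.001],"turn": [0,0,0],"claw": 0},
    {"slide": [-0.0243,-0.0002,-0.001],"turn": [0,0,0],"claw": 0},
    {"slide": [-0.0282,0.0009,-0.001],"turn": [0,0,0],"claw": 0},
    {"slide": [-0.0321,0.0022,-0.001],"turn": [0,0,0],"claw": 0},
    {"slide": [-0.0358,0.0039,-0.001],"turn": [0,0,0],"claw": 0},
    {"slide": [-0.0394,0.0059,-0.001],"turn": [0,0,0],"claw": 0},
  ],
)

```text
t: 18.05
tcp_pos: [610.0, -36.6, 177.7]
orientation: [-0.003, 0.0, 1.0, -0.002]
force: [-6.9, -5.4, 3.4]
width: 16.4
grip_force: 69.6
```

To row units: 32 mm / 1000 = 0.032, -3.4 mm / 1000 = -0.0034.

Request:
play_rows(
  motion=[
    {"slide": [-0.0034,0.0022,0],"turn": [0,0,0],"claw": 0},
    {"slide": [-0.0066,0.0047,0],"turn": [0,0,0],"claw": 0},
    {"slide": [-0.0097,0.0075,0],"turn": [0,0,0],"claw": 0},
    {"slide": [-0.0125,0.0105,0],"turn": [0,0,0],"claw": 0},
    {"slide": [-0.015,0.0136,0],"turn": [0,0,0],"claw": 0},
    {"slide": [-0.0173,0.017,0],"turn": [0,0,0],"claw": 0},
    {"slide": [-0.0193,0.0206,0],"turn": [0,0,0],"claw": 0},
    {"slide": [-0.0211,0.0243,0],"turn": [0,0,0],"claw": 0},
    {"slide": [-0.0225,0.0281,0],"turn": [0,0,0],"claw": 0},
    {"slide": [-0.0237,0.032,0],"turn": [0,0,0],"claw": 0},
  ],
)

```text
t: 18.88
tcp_pos: [635.0, -5.9, 177.9]
orientation: [-0.002, 0.001, 1.0, -0.003]
force: [-3.1, -8.3, 0.8]
width: 16.0
grip_force: 69.5
```

To row units: 39.4 mm / 1000 = 0.0394, 5.9 mm / 1000 = 0.0059.

Request:
play_rows(
  motion=[
    {"slide": [-0.0008,0.004,0],"turn": [0,0,0],"claw": 0},
    {"slide": [-0.0013,0.008,0],"turn": [0,0,0],"claw": 0},
    {"slide": [-0.0015,0.0121,0],"turn": [0,0,0],"claw": 0},
    {"slide": [-0.0014,0.0162,0],"turn": [0,0,0],"claw": 0},
    {"slide": [-0.001,0.0203,0],"turn": [0,0,0],"claw": 0},
    {"slide": [-0.0002,0.0243,0],"turn": [0,0,0],"claw": 0},
    {"slide": [0.0009,0.0282,0],"turn": [0,0,0],"claw": 0},
    {"slide": [0.0022,0.0321,0],"turn": [0,0,0],"claw": 0},
    {"slide": [0.0039,0.0358,0],"turn": [0,0,0],"claw": 0},
    {"slide": [0.0059,0.0394,0],"turn": [0,0,0],"claw": 0},
  ],
)

```text
t: 19.72
tcp_pos: [630.8, 33.5, 178.2]
orientation: [0.001, 0.001, 1.0, -0.003]
force: [4.4, -8.1, -2.5]
width: 16.5
grip_force: 69.4
```

To row units: 32 mm / 1000 = 0.032, 28.1 mm / 1000 = 0.0281.

Request:
play_rows(
  motion=[
    {"slide": [0.0022,0.0034,0],"turn": [0,0,0],"claw": 0},
    {"slide": [0.0047,0.0066,0],"turn": [0,0,0],"claw": 0},
    {"slide": [0.0075,0.0097,0],"turn": [0,0,0],"claw": 0},
    {"slide": [0.0105,0.0125,0],"turn": [0,0,0],"claw": 0},
    {"slide": [0.0136,0.015,0],"turn": [0,0,0],"claw": 0},
    {"slide": [0.017,0.0173,0],"turn": [0,0,0],"claw": 0},
    {"slide": [0.0206,0.0193,0],"turn": [0,0,0],"claw": 0},
    {"slide": [0.0243,0.0211,0],"turn": [0,0,0],"claw": 0},
    {"slide": [0.0281,0.0225,0],"turn": [0,0,0],"claw": 0},
    {"slide": [0.032,0.0237,0],"turn": [0,0,0],"claw": 0},
  ],
)

```text
t: 20.55
tcp_pos: [599.9, 58.9, 178.4]
orientation: [0.002, 0.001, 1.0, -0.001]
force: [9.2, -3.4, -5.3]
width: 16.4
grip_force: 68.7
```

To row units: 39.4 mm / 1000 = 0.0394, 35.8 mm / 1000 = 0.0358.

Request:
play_rows(
  motion=[
    {"slide": [0.004,0.0008,0],"turn": [0,0,0],"claw": 0},
    {"slide": [0.008,0.0013,0],"turn": [0,0,0],"claw": 0},
    {"slide": [0.0121,0.0015,0],"turn": [0,0,0],"claw": 0},
    {"slide": [0.0162,0.0014,0],"turn": [0,0,0],"claw": 0},
    {"slide": [0.0203,0.001,0],"turn": [0,0,0],"claw": 0},
    {"slide": [0.0243,0.0002,0],"turn": [0,0,0],"claw": 0},
    {"slide": [0.0282,-0.0009,0],"turn": [0,0,0],"claw": 0},
    {"slide": [0.0321,-0.0022,0],"turn": [0,0,0],"claw": 0},
    {"slide": [0.0358,-0.0039,0],"turn": [0,0,0],"claw": 0},
    {"slide": [0.0394,-0.0059,0],"turn": [0,0,0],"claw": 0},
  ],
)

```text
t: 21.38
tcp_pos: [560.2, 54.9, 178.3]
orientation: [0.002, 0.0, 1.0, 0.001]
force: [8.9, 3.1, -6.2]
width: 16.3
grip_force: 68.7
```

```bash
python3 arc.py 301 25 10 1
```

```text
301.0 -> 326.0 [[-1.9, 1.2, 0], [-3.8, 2.5, 0], [-5.6, 3.9, 0], [-7.3, 5.3, 0], [-9.0, 6.9, 0], [-10.6, 8.5, 0], [-12.2, 10.1, 0], [-13.6, 11.8, 0], [-15.0, 13.6, 0], [-16.3, 15.5, 0]]
```

To row units: -32 mm / 1000 = -0.032, -13.6 mm / 1000 = -0.0136.

Request:
play_rows(
  motion=[
    {"slide": [0.0034,-0.0022,0.0005],"turn": [0,0,0],"claw": 0},
    {"slide": [0.0066,-0.0047,0.0005],"turn": [0,0,0],"claw": 0},
    {"slide": [0.0097,-0.0075,0.0005],"turn": [0,0,0],"claw": 0},
    {"slide": [0.0125,-0.0105,0.0005],"turn": [0,0,0],"claw": 0},
    {"slide": [0.015,-0.0136,0.0005],"turn": [0,0,0],"claw": 0},
    {"slide": [0.0173,-0.017,0.0005],"turn": [0,0,0],"claw": 0},
    {"slide": [0.0193,-0.0206,0.0005],"turn": [0,0,0],"claw": 0},
    {"slide": [0.0211,-0.0243,0.0005],"turn": [0,0,0],"claw": 0},
    {"slide": [0.0225,-0.0281,0.0005],"turn": [0,0,0],"claw": 0},
    {"slide": [0.0237,-0.032,0.0005],"turn": [0,0,0],"claw": 0},
  ],
)

```text
t: 22.22
tcp_pos: [535.3, 24.4, 178.0]
orientation: [0.001, 0.0, 1.0, 0.002]
force: [2.5, 9.1, -0.1]
width: 16.0
grip_force: 69.5
```

To row units: -39.4 mm / 1000 = -0.0394, -35.8 mm / 1000 = -0.0358.

Request:
play_rows(
  motion=[
    {"slide": [0.0008,-0.004,0],"turn": [0,0,0],"claw": 0},
    {"slide": [0.0013,-0.008,0],"turn": [0,0,0],"claw": 0},
    {"slide": [0.0015,-0.0121,0],"turn": [0,0,0],"claw": 0},
    {"slide": [0.0014,-0.0162,0],"turn": [0,0,0],"claw": 0},
    {"slide": [0.001,-0.0203,0],"turn": [0,0,0],"claw": 0},
    {"slide": [0.0002,-0.0243,0],"turn": [0,0,0],"claw": 0},
    {"slide": [-0.0009,-0.0282,0],"turn": [0,0,0],"claw": 0},
    {"slide": [-0.0022,-0.0321,0],"turn": [0,0,0],"claw": 0},
    {"slide": [-0.0039,-0.0358,0],"turn": [0,0,0],"claw": 0},
    {"slide": [-0.0059,-0.0394,0],"turn": [0,0,0],"claw": 0},
  ],
)

```text
t: 23.05
tcp_pos: [539.4, -15.1, 177.9]
orientation: [-0.002, 0.0, 1.0, 0.002]
force: [-6.3, 7.4, 6.9]
width: 16.3
grip_force: 70.2
```

To row units: -32 mm / 1000 = -0.032, -28.1 mm / 1000 = -0.0281.

Request:
play_rows(
  motion=[
    {"slide": [-0.0022,-0.0034,-0.0005],"turn": [0,0,0],"claw": 0},
    {"slide": [-0.0047,-0.0066,-0.0005],"turn": [0,0,0],"claw": 0},
    {"slide": [-0.0075,-0.0097,-0.0005],"turn": [0,0,0],"claw": 0},
    {"slide": [-0.0105,-0.0125,-0.0005],"turn": [0,0,0],"claw": 0},
    {"slide": [-0.0136,-0.015,-0.0005],"turn": [0,0,0],"claw": 0},
    {"slide": [-0.017,-0.0173,-0.0005],"turn": [0,0,0],"claw": 0},
    {"slide": [-0.0206,-0.0193,-0.0005],"turn": [0,0,0],"claw": 0},
    {"slide": [-0.0243,-0.0211,-0.0005],"turn": [0,0,0],"claw": 0},
    {"slide": [-0.0281,-0.0225,-0.0005],"turn": [0,0,0],"claw": 0},
    {"slide": [-0.032,-0.0237,-0.0005],"turn": [0,0,0],"claw": 0},
  ],
)

```text
t: 23.88
tcp_pos: [570.3, -40.4, 177.9]
orientation: [-0.004, 0.0, 1.0, 0.0]
force: [-9.2, 1.7, 6.7]
width: 16.2
grip_force: 70.2
```

To row units: -39.4 mm / 1000 = -0.0394, -16.2 mm / 1000 = -0.0162.

Request:
play_rows(
  motion=[
    {"slide": [-0.004,-0.0008,0],"turn": [0,0,0],"claw": 0},
    {"slide": [-0.008,-0.0013,0],"turn": [0,0,0],"claw": 0},
    {"slide": [-0.0121,-0.0015,0],"turn": [0,0,0],"claw": 0},
    {"slide": [-0.0162,-0.0014,0],"turn": [0,0,0],"claw": 0},
    {"slide": [-0.0203,-0.001,0],"turn": [0,0,0],"claw": 0},
    {"slide": [-0.0243,-0.0002,0],"turn": [0,0,0],"claw": 0},
    {"slide": [-0.0282,0.0009,0],"turn": [0,0,0],"claw": 0},
    {"slide": [-0.0321,0.0022,0],"turn": [0,0,0],"claw": 0},
    {"slide": [-0.0358,0.0039,0],"turn": [0,0,0],"claw": 0},
    {"slide": [-0.0394,0.0059,0],"turn": [0,0,0],"claw": 0},
  ],
)

```text
t: 24.72
tcp_pos: [610.0, -36.6, 177.7]
orientation: [-0.003, 0.0, 1.0, -0.002]
force: [-7.2, -6.1, 3.9]
width: 16.1
grip_force: 69.9
```

To row units: -16.3 mm / 1000 = -0.0163, 3.9 mm / 1000 = 0.0039.

Request:
play_rows(
  motion=[
    {"slide": [-0.0019,0.0012,0],"turn": [0,0,0],"claw": 0},
    {"slide": [-0.0038,0.0025,0],"turn": [0,0,0],"claw": 0},
    {"slide": [-0.0056,0.0039,0],"turn": [0,0,0],"claw": 0},
    {"slide": [-0.0073,0.0053,0],"turn": [0,0,0],"claw": 0},
    {"slide": [-0.009,0.0069,0],"turn": [0,0,0],"claw": 0},
    {"slide": [-0.0106,0.0085,0],"turn": [0,0,0],"claw": 0},
    {"slide": [-0.0122,0.0101,0],"turn": [0,0,0],"claw": 0},
    {"slide": [-0.0136,0.0118,0],"turn": [0,0,0],"claw": 0},
    {"slide": [-0.015,0.0136,0],"turn": [0,0,0],"claw": 0},
    {"slide": [-0.0163,0.0155,0],"turn": [0,0,0],"claw": 0},
  ],
)

```text
t: 25.55
tcp_pos: [626.9, -22.0, 177.8]
orientation: [-0.002, 0.001, 1.0, -0.002]
force: [-4.1, -8.1, 1.6]
width: 16.3
grip_force: 69.8
```

```bash
python3 - <<'E'
from h import *
s=bot.sense();q=s["tcp_pos"][:2]-[585.2,9.7];print(s["t"],s["tcp_pos"],s["force"],np.hypot(*q),np.degrees(np.arctan2(q[1],q[0]))+360)
E
python3 arc.py 326 3 3 1
```

```text
25.55 [626.89 -22.01 177.78] [-4.11 -8.09  1.57] 52.37885843583447 322.74225879258034
326.0 -> 329.0 [[-0.5, 0.8, 0], [-1.0, 1.5, 0], [-1.5, 2.3, 0]]
```

To row units: 3.7 mm / 1000 = 0.0037, -2.3 mm / 1000 = -0.0023.

Request:
play_rows(
  motion=[
    {"slide": [-0.0008,0.0012,0],"turn": [0,0,0],"claw": 0},
    {"slide": [-0.0016,0.0025,0],"turn": [0,0,0],"claw": 0},
    {"slide": [-0.0023,0.0037,0],"turn": [0,0,0],"claw": 0},
    {"slide": [-0.0023,0.0037,0],"turn": [0,0,0],"claw": 0},
  ],
)

```text
t: 25.88
tcp_pos: [629.4, -18.2, 177.8]
orientation: [-0.002, 0.0, 1.0, -0.002]
force: [-3.8, -8.2, 1.5]
width: 16.0
grip_force: 69.7
```

Run:
```python
from h import *
s=bot.sense();q=s["tcp_pos"][:2]-[585.2,9.7];print(s["t"],s["tcp_pos"],s["force"],np.hypot(*q),np.degrees(np.arctan2(q[1],q[0]))+360)
```

```text
25.8833 [629.44 -18.22 177.8 ] [-3.82 -8.2   1.48] 52.310727387361766 327.7477840675419
```

Measured 327.7°, which is on target. I'll relieve the load, open and retreat straight up.

To row units: -80 mm / 1000 = -0.08, -50 mm / 1000 = -0.05.

Request:
play_rows(
  motion=[
    {"slide": [0.0006,-0.001,0],"turn": [0,0,0],"claw": 0},
    {"slide": [0.0012,-0.002,0],"turn": [0,0,0],"claw": 0},
    {"slide": [0.0012,-0.002,0],"turn": [0,0,0],"claw": 0},
    {"slide": [0.0012,-0.002,0],"turn": [0,0,0],"claw": 0.3},
    {"slide": [0.0012,-0.002,0],"turn": [0,0,0],"claw": 0.6},
    {"slide": [0.0012,-0.002,0],"turn": [0,0,0],"claw": 0.7},
    {"slide": [0.0012,-0.002,0],"turn": [0,0,0],"claw": 0.7},
    {"slide": [0.0012,-0.002,-0.02],"turn": [0,0,0],"claw": 0.7},
    {"slide": [0.0012,-0.002,-0.05],"turn": [0,0,0],"claw": 0.7},
    {"slide": [0.0012,-0.002,-0.08],"turn": [0,0,0],"claw": 0.7},
  ],
  squeeze=30,
)

```text
t: 26.72
tcp_pos: [628.9, -16.8, 258.3]
orientation: [-0.001, -0.0, 1.0, 0.0]
force: [0.8, 0.3, 0.7]
width: 59.7
grip_force: 0.0
```

To row units: 160 mm / 1000 = 0.16, 130 mm / 1000 = 0.13.

Request:
play_rows(
  motion=[
    {"slide": [0.02,0,-0.02],"turn": [0,0,0],"claw": 0.7},
    {"slide": [0.05,0,-0.02],"turn": [0,0,0],"claw": 0.7},
    {"slide": [0.09,0,-0.02],"turn": [0,0,0],"claw": 0.7},
    {"slide": [0.13,0,-0.02],"turn": [0,0,0],"claw": 0.7},
    {"slide": [0.16,0,-0.02],"turn": [0,0,0],"claw": 0.7},
    {"slide": [0.16,0,-0.02],"turn": [0,0,0],"claw": 0.7},
  ],
)

```text
t: 27.22
tcp_pos: [465.2, -16.4, 278.2]
orientation: [-0.001, -0.0, 1.0, 0.0]
force: [1.2, -1.2, 0.7]
width: 59.8
grip_force: 0.0
```

Run:
```python
from h import *
S=snapshot("scene")["image"][:,:,::-1]
cv2.imwrite("pics/e1.png",cv2.resize(S[100:330,180:400],None,fx=2.5,fy=2.5))
s=bot.sense();print(s["t"],s["tcp_pos"],s["force"],s["width"])
```

```text
27.2667 [467.76 -16.76 278.99] [ 0.13  0.22 -0.21] 59.749348680181164
```

View pics/e1.png

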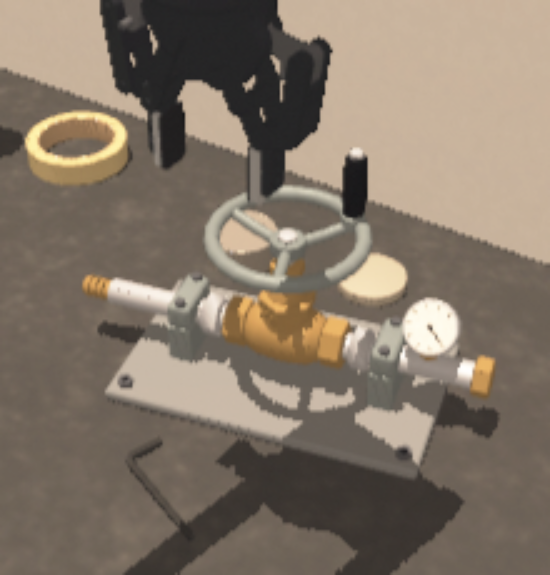

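The picture shows the gripper clear of the wheel, the handle at crop (355,185), and the hex key and both discs where they were.

```bash
python3 -c "from station import bot;print(bot.sign_off())"
```

```text
the job is handed in; nothing more can be done
None
```

I closed the valve to its seat (13 N at the handle, below the 19 N that counts as forced), opened it one and a half turns (540° past the point where the spindle took up, within a few degrees), let go, left the small things where they were, and handed the job in at about 27 s.

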